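Snap the cap onto the jar in the sprung capping stand

TASK

Take the middle-sized of the three white caps from the tray, set it on the neck of the open jar in the capping stand and press straight down: the sprung jar first sinks to its stop, then the cap clicks over the beads. Keep pressing after the click until the cap sits fully home on the jar, and finish while still holding it down hard enough that the jar stays at the bottom of its travel; leave everything else where it is.

Things in the scene. Friction and masses are not known exactly. Their poses are not given: they have to be found in the camera images.
- cap_center (a point): centre of the middle-sized cap (loose, 40 g, white, 48 mm tall, upright on the tray's 3 mm floor): hollow skirt 46 mm across, 24 mm high, open below, and on it a round grip knob 26 mm across, 24 mm high. The point is on the axis 24 mm above the lower rim, level with the skirt's top and the knob's foot. z up its axis. A lip at the rim leaves a 33 mm opening; cavity 20 mm deep.
- jar_shoulder (a point): centre of the flat shoulder of the open jar (white, 66 mm across, 75 mm tall), where the cap's rim comes to rest: cap centre 24 mm above this point when home. z up. The jar stands upright in a steel sleeve 82 mm across on a fixed plate 150 mm square and sinks with the sprung stand; at rest this point is 99 mm above the table.
- neck_top (a point): centre of the top of the jar's neck, 18 mm above the shoulder. The neck is 30 mm across, top tapered; four steel spring beads bulge from it to 37 mm across, 9.5 mm above the shoulder. The cap's lip meets them with the rim about 14 mm above the shoulder and clicks past at 16 to 20 N; then the force drops, and rises again as the rim lands on the shoulder.
- jar (a joint): how far the sprung jar has sunk in the stand, m: 0 at rest, 0.008 at its stop. It takes about 4 N to start it and about 10 N to hold it at the stop; let go, it springs back up, and so it does at the click, so it must then be pressed down again.
- tray: low aluminium tray 200 x 280 mm (long side along its y), rim 14 mm high, fixed, the three caps stand in it in a row along its y; origin under its centre
- cap_large: the large snap cap, white, skirt 62 mm across and 24 mm high with a knob 26 mm across on top; origin under its centre; does not fit
- cap_small: the small snap cap, white, skirt 33 mm across and 24 mm high with the same knob; origin under its centre; does not fit
- closed_jar: a loose jar already capped, 66 mm across, 123 mm tall; origin under its centre; stands at the back, leave alone
- spray: a clear bottle 60 mm across, 160 mm tall; origin under its centre; leave alone
- scraper: a spatula lying on the table; leave alone
- marker: a black marker pen lying on the table, 14 mm thick, 134 mm long; leave alone
- tape: a roll of tape lying flat, 90 mm across, 24 mm high; origin under its centre; leave alone
There are look-alikes about, which are no part of the job. What is shaped like the part that bears cap_center but blue or red is not meant.

How it is judged:
By the outcome, as a careful person would: the job done as asked, in the order asked, and still so for the second after the job is handed in, while the arm keeps its last pose, push and grip.
It also fails if it takes over 54 s, if anything falls off the work surface, if the arm or the gripper's body presses on something with over 40 N, if the wrist force passes 120 N, or if a joint passes its speed limit or range.

ROBOT

A 6-joint arm with a two-finger parallel gripper is mounted at the origin on the work surface. World frame = base frame: x ahead of the robot, y to its left, z up, the work surface at z = 0. Lengths are in m, angles in rad, forces in N, time in s.
With the tool pointing down it reaches from about 0.4 to 0.825 m from the base axis. Payload 7 kg.
Tool frame: the origin (TCP) lies on the centre line of the jaws, within the pads' length; the fingertips stand 11 mm ahead of it and the grasp point (between the pads) lies 8 mm behind it; z points along the fingers, y is the direction in which the jaws open and shut (so a half turn about z gives the same grasp; the last joint's range is limited). The gripper opens to 88 mm and grips with 3 to 60 N. Pads are 19 mm wide; open, the fingers measure 130 mm over their backs; the gripper's body (78 mm by 193 mm) begins 47 mm behind the grasp point.
Start: joints at [1.444, 0.359, 0.012, 0, -1.224, -0.288], TCP at [0.272, 0.618, 0.238] pointing down, gripper open.
Joint ranges: [-3.07, 3.07], [-1.43, 2.12], [-1.02, 1.25], [-3.03, 1.67], [-3.05, -0], [-3.03, 3.03]. Speed limits (rad/s): [2.39, 2.39, 3.01, 3.14, 3.14, 3.14].

INTERFACE

Orientations are given as [roll, pitch, yaw] about the fixed x, y, z axes, in that order (R = Rz(yaw) Ry(pitch) Rx(roll)).
In Python, from station import * gives the robot as it stands.
- The arm moves only by the tool play_rows, never from a script. Its argument "targets" is a list of rows, each a list of 7 numbers: the turn, a rotation vector about the world's x, y, z in rad, then the shift along the world's x, y, z in m, then the opening, from 0 (shut) to 1 (fully open). A call has 1 to 12 rows; each row shifts and turns the pose as measured when the row begins; what a row does not reach is not made up. A row lasts 1/8 s, in which the tool goes at most 62.5 mm and 10.7 degrees, less where a joint would pass 70% of its speed; a pose out of reach is approached as far as the arm can. A call is refused whole if a number of a shift passes 0.0625 or a number of a turn 0.188, either way. A call with a gripper value outside its range is refused whole. The fingers move at their own pace and stop on an object; "grip_force" is the grip in N (left out, the last holds). Time passes only in rows, so rows that do not move let the fingers close. It gives the time, the measured TCP pose, the force and the opening at its end, in the units of the state.
- get_state(): the state, without advancing time (a new reading comes with each control period).
- grab_frame(name): name is "scene" or "top" or "wrist"; returns (picture, depth): 420x560x3 uint8, blue, green, red; 420x560 float32, m along the optical axis (not along the pixel's ray), 0 where there is no reading.
- camera_params(name): a dict with "camera_matrix" (3x3 intrinsics, pixels), "dist" ([k1, k2, p1, p2, k3] as OpenCV has them; the pictures are not rectified), "extrinsics" (4x4, takes a point from world to camera coordinates); the wrist camera has in their place "hand_eye" (4x4, takes a point from camera to tool coordinates, whose origin is the TCP and whose axes are the flange's). Camera axes: x right, y up, looking along -z (the intrinsics and any distortion apply to the point x, -y, -z); pixel columns grow to the right and rows downward; lengths in m; the calibration is good to about 2 mm. A picture is of the moment at which its call begins: read the wrist's pose just before it. camera_params takes no time and is no camera call.
- job_done(): hands the job in, once; it reports no verdict.
The state is a dict: "t": time; "q": joint angles; "qd": joint speeds; "joint_efforts": joint torques, N m; "eef_pos": TCP position; "ee_rot": TCP orientation; "force": force on the tool from outside, world axes, zero at the start; "moment": the same for the moment, N m; "width": finger opening in m.
Only numpy, scipy, OpenCV 4.12 (cv2) and the standard library are available. Lean on these libraries where they do the work, as an engineer would, in place of code of your own. Each camera call takes 0.05 s, during which the arm holds its last target.

## Working session

There is one attempt and no reset: what is moved stays moved. The work goes in short steps, Python scripts to look and compute and a tool call to move; the robot and the scene stay as the last step left them, time stands still between calls to the robot, and variables do not carry over. Pictures are saved under pics/ and viewed, and the job is handed in when it is done.

Besides the shell and the picture viewer there is one more tool, called by a JSON object that holds its "method" and its "body", one argument or row to a line. play_rows: Moves the arm, as the interface text tells. Its arguments: {"type":"object","properties":{"targets":{"type":"array","items":{"type":"array","items":{"type":"number"}}},"grip_force":{"type":"number"}},"required":["targets"]}

```bash
mkdir -p pics; ls
cat > h.py <<'E'
from station import *
import numpy as np, cv2
def save(n,im): cv2.imwrite('pics/'+n+'.png',im)
E
python3 - <<'E'
from h import *
s=get_state();print(s)
for n in ['scene','top','wrist']:
    p,d=grab_frame(n);save(n+'0',p);np.save(n+'0_d.npy',d);c=camera_params(n);print(n,c)
E
```

```text
pics
{'t': 0.0, 'q': array([ 1.44409281e+00,  3.59376731e-01,  1.10511410e-02, -3.46390018e-04,
       -1.22408850e+00, -2.88084821e-01]), 'qd': array([0.0018815 , 0.00074525, 0.00112197, 0.00078418, 0.00069794,
       0.00044036]), 'joint_efforts': array([ 4.60474203e-04, -5.82712519e+01,  2.93043101e+01,  6.99726105e+00,
        6.83893843e-03, -1.48835288e-04]), 'eef_pos': array([0.27186644, 0.61731366, 0.23662655]), 'ee_rot': array([ 3.13994904e+00, -1.47468287e-04, -4.14906187e-01]), 'force': array([-0.82792622, -0.88221011, -0.1314286 ]), 'moment': array([-0.00254802,  0.00330782,  0.00969689]), 'width': 0.08767266857458951}
scene {'camera_matrix': array([[435.5924837 ,   0.        , 285.33135656],
       [  0.        , 435.5924837 , 205.78247359],
       [  0.        ,   0.        ,   1.        ]]), 'dist': array([-0.03561541,  0.        ,  0.        ,  0.        ,  0.        ]), 'extrinsics': array([[-0.24408327,  0.96954832,  0.01998544,  0.1476895 ],
       [-0.57670152, -0.16169119,  0.80079418,  0.27996486],
       [ 0.77964012,  0.18393483,  0.5986061 , -1.70153252],
   
[... 483 characters left out ...]
766486 , -1.31585639],
       [ 0.        ,  0.        ,  0.        ,  1.        ]])}
wrist {'camera_matrix': array([[291.76340167,   0.        , 274.49364049],
       [  0.        , 291.76340167, 205.15172875],
       [  0.        ,   0.        ,   1.        ]]), 'dist': array([-0.01320473,  0.        ,  0.        ,  0.        ,  0.        ]), 'hand_eye': array([[-2.95619057e-04,  9.67672185e-01,  2.52211131e-01,
         6.66022519e-02],
       [ 9.99999814e-01,  1.51432142e-04,  5.91101311e-04,
         8.67518704e-04],
       [ 5.33799426e-04,  2.52211259e-01, -9.67672050e-01,
        -1.47879905e-01],
       [ 0.00000000e+00,  0.00000000e+00,  0.00000000e+00,
         1.00000000e+00]])}
```

View pics/scene0.png

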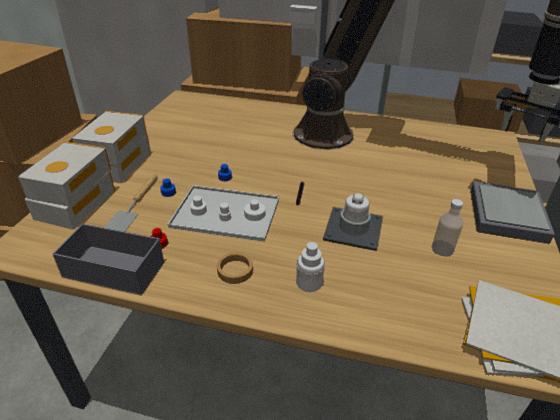

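View pics/top0.png

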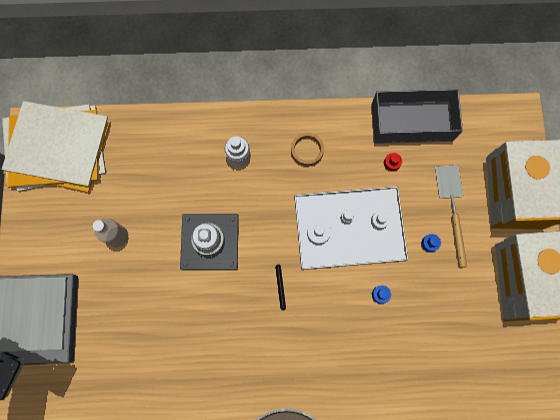

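View pics/wrist0.png

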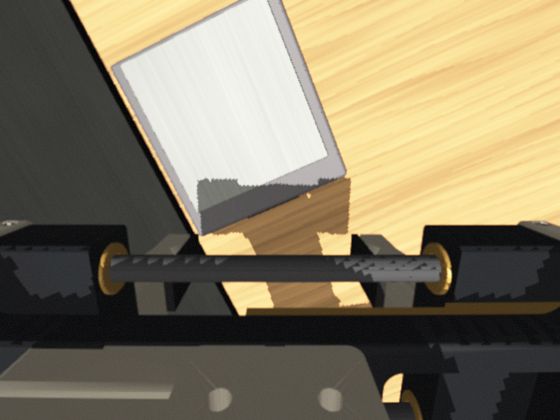

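Candidates in the top view: white caps on the tray at (318,233) looks large, (347,216) small, (380,220) middle. The blue caps at (431,242) and (382,294) and the red one at (393,161) aren't meant, nor is the closed jar's cap at (236,147). The open jar is in the stand at (207,238). I'll check with a crop and measure.

```bash
cat >> h.py <<'E'
def cloud(d,c,T_wc):
    # T_wc: camera->world
    h,w=d.shape
    u,v=np.meshgrid(np.arange(w),np.arange(h))
    p=cv2.undistortPoints(np.stack([u,v],-1).reshape(-1,1,2).astype(np.float64),c['camera_matrix'],c['dist']).reshape(h,w,2)
    P=np.stack([p[...,0]*d,-p[...,1]*d,-d],-1)
    return P@T_wc[:3,:3].T+T_wc[:3,3]
def fit(xy):
    A=np.c_[2*xy,np.ones(len(xy))];s=np.linalg.lstsq(A,(xy**2).sum(1),rcond=None)[0]
    return s[:2],np.sqrt(s[2]+s[:2]@s[:2])
E
python3 - <<'E'
from h import *
for n in ['top','scene']:
    d=np.load(n+'0_d.npy');c=camera_params(n);W=cloud(d,c,np.linalg.inv(c['extrinsics']))
    np.save(n+'0_W.npy',W)
    px={'top':[(318,233),(347,216),(380,220),(207,238),(300,300),(340,250)],'scene':[(198,206),(224,212),(255,209),(356,203),(300,300),(240,195)]}[n]
    for u,v in px: print(n,(u,v),W[v,u].round(4))
W=np.load('top0_W.npy');im=cv2.imread('pics/top0.png')
def blob(lo,hi,cx,cy,r):
    m=(W[...,2]>lo)&(W[...,2]<hi)&(np.hypot(W[...,0]-cx,W[...,1]-cy)<r)
    P=W[m];x0,x1=P.min(0),P.max(0);print('n',len(P),'ctr',((x0+x1)/2).round(4),'ext',(x1-x0).round(4),'mean',P.mean(0).round(4),'ztop',np.percentile(P[:,2],95).round(4))
for u,v in [(318,233),(347,216),(380,220)]:
    x,y=W[v,u,:2]
    blob(.02,.03,x,y,.045);blob(.040,.06,x,y,.045)
x,y=W[238,207,:2];blob(.09,.105,x,y,.06);blob(.112,.13,x,y,.06);blob(.08,.2,x,y,.06)
save('crop_caps',cv2.resize(im[170:280,280:420],None,fx=5,fy=5))
save('crop_jar',cv2.resize(im[190:290,160:260],None,fx=5,fy=5))
E
```

```text
top (318, 233) [ 0.5524 -0.102   0.0485]
top (347, 216) [ 0.5938 -0.1785  0.0538]
top (380, 220) [ 0.581  -0.2632  0.0525]
top (207, 238) [0.5359 0.1746 0.1198]
top (300, 300) [ 0.3858 -0.0511 -0.001 ]
top (340, 250) [ 0.5128 -0.1615  0.0038]
scene (198, 206) [ 0.6032 -0.2622  0.0311]
scene (224, 212) [ 0.6171 -0.1766  0.0372]
scene (255, 209) [ 0.5715 -0.0993  0.0303]
scene (356, 203) [0.5633 0.1829 0.1023]
scene (300, 300) [8.442e-01 9.590e-02 2.000e-04]
scene (240, 195) [ 0.4785 -0.178   0.0011]
n 306 ctr [ 0.5605 -0.1054  0.0251] ext [0.0624 0.0608 0.0097] mean [ 0.5592 -0.1053  0.0256] ztop 0.0292
n 81 ctr [ 0.5606 -0.106   0.0491] ext [0.0257 0.0241 0.0147] mean [ 0.5595 -0.1057  0.0498] ztop 0.055
n 36 ctr [ 0.5968 -0.1833  0.0249] ext [0.0279 0.0294 0.0088] mean [ 0.5924 -0.1782  0.0252] ztop 0.0288
n 80 ctr [ 0.5982 -0.1835  0.0497] ext [0.0245 0.0243 0.0153] mean [ 0.5983 -0.1827  0.0496] ztop 0.0538
n 137 ctr [ 0.5883 -0.2702  0.025 ] ext [0.0457 0.0464 0.0099] mean [ 0.5854 -0.2675  0.0255] ztop 0.0289
n 82 ctr [ 0.5879 -0.2699  0.0484] ext [0.0246 0.0251 0.0151] mean [ 0.5876 -0.2693  0.0496] ztop 0.0541
n 392 ctr [0.5446 0.1832 0.0976] ext [0.0637 0.065  0.0145] mean [0.5432 0.1821 0.0973] ztop 0.1022
n 97 ctr [0.5455 0.1839 0.1175] ext [0.0276 0.0277 0.0104] mean [0.5448 0.1842 0.1162] ztop 0.1199
n 563 ctr [0.5442 0.1832 0.1014] ext [0.0644 0.065  0.0426] mean [0.5428 0.1818 0.1008] ztop 0.1175
```

View pics/crop_caps.png

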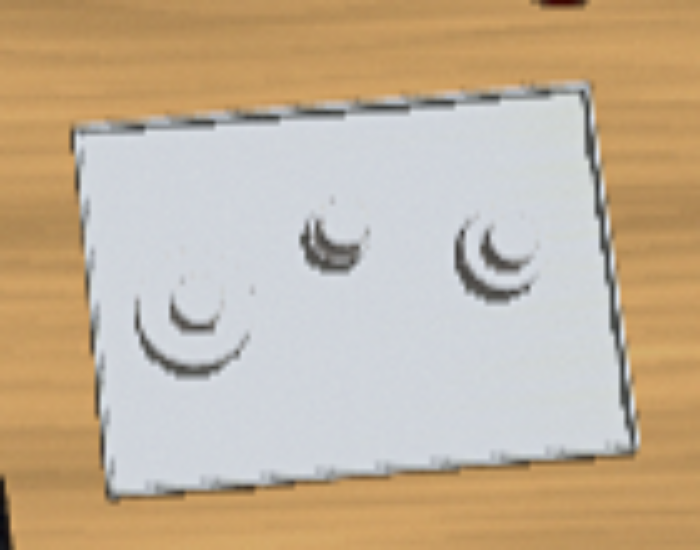

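View pics/crop_jar.png

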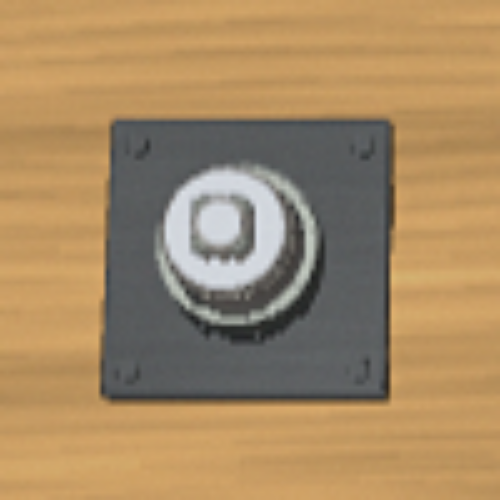

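The middle-sized cap is at (380,220): its skirt measures 46 mm and its knob 25 mm, against 62 mm for the large skirt. It sits near (0.588, -0.270). The jar is near (0.545, 0.184). Next I'll move to look at the jar with the wrist camera.

{"method": "play_rows", "body": {
  "targets": [
    [0,0,0,0.026,-0.05,0,0.6],
    [0,0,0,0.026,-0.05,0,0.6],
    [0,0,0,0.026,-0.05,0,0.6],
    [0,0,0,0.026,-0.05,0,0.6],
    [0,0,0,0.026,-0.05,0,0.6],
    [0,0,0,0.026,-0.05,0,0.6],
    [0,0,0,0.026,-0.05,0,0.6],
    [0,0,0,0.026,-0.05,0,0.6],
    [0,0,0,0,0,0,0.6],
    [0,0,0,0,0,0,0.6]
  ]
}}

```text
t: 1.4
eef_pos: [0.4826, 0.2036, 0.2337]
ee_rot: [3.137, -0.0, -0.414]
force: [-0.9, 1.2, 0.3]
width: 0.0526
```

```bash
cat >> h.py <<'E'
from scipy.spatial.transform import Rotation as Ro
def wristshot(name):
    s=get_state();c=camera_params('wrist');p,d=grab_frame('wrist')
    T=np.eye(4);T[:3,:3]=Ro.from_euler('xyz',s['ee_rot']).as_matrix();T[:3,3]=s['eef_pos']
    M=T@c['hand_eye'];save(name,p);W=cloud(d,c,M);np.save(name+'_W.npy',W)
    return s,p,d,W,M,c
def blob(W,lo,hi,cx,cy,r):
    m=(W[...,2]>lo)&(W[...,2]<hi)&(np.hypot(W[...,0]-cx,W[...,1]-cy)<r)
    P=W[m];x0,x1=P.min(0),P.max(0)
    print('n',len(P),'ctr',((x0+x1)/2).round(4),'ext',(x1-x0).round(4),'mean',P.mean(0).round(4),'zmed',np.median(P[:,2]).round(4))
    return m
E
python3 - <<'E'
from h import *
s,p,d,W,M,c=wristshot('w1')
print(s['t'],s['eef_pos'],s['ee_rot'],s['width'],s['force'])
for a in [(.09,.105,.045),(.11,.13,.03),(.06,.2,.06)]: blob(W,a[0],a[1],.545,.184,a[2])
E
```

```text
1.4 [0.48257757 0.20355948 0.23370813] [ 3.13662558e+00 -3.92566947e-04 -4.13986250e-01] 0.05263427517107446 [-0.89835366  1.19434603  0.33103653]
n 2721 ctr [0.5469 0.1857 0.0964] ext [0.0654 0.0654 0.0121] mean [0.5475 0.1848 0.0992] zmed 0.0997
n 1056 ctr [0.5468 0.1856 0.1149] ext [0.0299 0.0301 0.0098] mean [0.5469 0.1853 0.1162] zmed 0.1169
n 3805 ctr [0.5467 0.1856 0.1037] ext [0.0658 0.0663 0.0321] mean [0.5473 0.1849 0.1038] zmed 0.1001
```

View pics/w1.png

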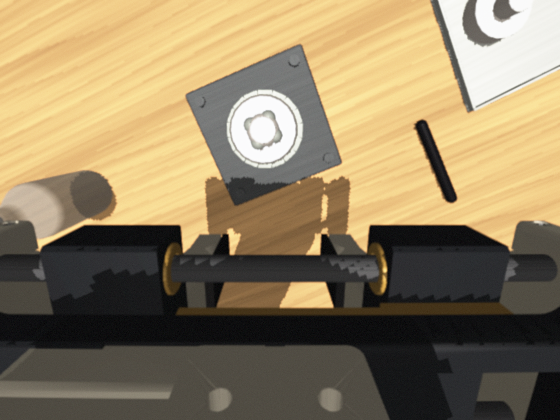

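{"method": "play_rows", "body": {
  "targets": [
    [0,0,0,0.004,-0.05,0,0.6],
    [0,0,0,0.004,-0.05,0,0.6],
    [0,0,0,0.004,-0.05,0,0.6],
    [0,0,0,0.004,-0.05,0,0.6],
    [0,0,0,0.004,-0.05,-0.01,0.6],
    [0,0,0,0.005,-0.05,-0.01,0.6],
    [0,0,0,0.005,-0.05,-0.01,0.6],
    [0,0,0,0.005,-0.05,-0.01,0.6],
    [0,0,0,0.005,-0.05,0,0.6],
    [0,0,0,0,0,0,0.6],
    [0,0,0,0,0,0,0.6]
  ]
}}

```text
t: 2.82
eef_pos: [0.5252, -0.2449, 0.1915]
ee_rot: [3.138, -0.001, -0.388]
force: [0.2, -0.1, 0.7]
width: 0.0524
```

Run:
```python
from h import *
s,p,d,W,M,c=wristshot('w2')
print(s['t'],s['eef_pos'],s['ee_rot'],s['width'],s['force'])
for a in [(.022,.032,.03),(.044,.06,.02),(.015,.06,.035)]: blob(W,a[0],a[1],.589,-.269,a[2])
```

```text
2.825 [ 0.52521775 -0.24491898  0.19151305] [ 3.13813639e+00 -7.46696469e-04 -3.88061834e-01] 0.052433284360372194 [ 0.22263543 -0.11477789  0.6798408 ]
n 999 ctr [ 0.5893 -0.2687  0.0273] ext [0.0453 0.0458 0.0054] mean [ 0.5897 -0.2689  0.0278] zmed 0.0278
n 575 ctr [ 0.5895 -0.2686  0.0519] ext [0.0252 0.0252 0.0044] mean [ 0.5896 -0.2687  0.0518] zmed 0.0518
n 1574 ctr [ 0.5893 -0.2687  0.0394] ext [0.0453 0.0458 0.0296] mean [ 0.5897 -0.2688  0.0366] zmed 0.0285
```

View pics/w2.png

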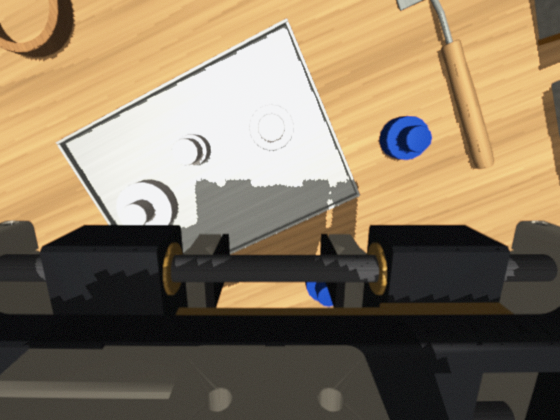

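The middle cap shows at pixel (270,127), with the small and large caps to its left. The wrist and top views agree to about 1.5 mm.

{"method": "play_rows", "body": {
  "targets": [
    [0,0,0,0.022,-0.008,-0.022,0.6],
    [0,0,0,0.021,-0.008,-0.022,0.6],
    [0,0,0,0.021,-0.008,-0.022,0.6],
    [0,0,0,0,0,-0.02,0.6],
    [0,0,0,0,0,0,0.6],
    [0,0,0,0,0,0,0.6]
  ]
}}

```text
t: 3.62
eef_pos: [0.5948, -0.2599, 0.1068]
ee_rot: [3.139, -0.006, -0.374]
force: [0.2, 0.6, 0.3]
width: 0.0526
```

{"method": "play_rows", "body": {
  "targets": [
    [0.002,0.006,-0.03,-0.005,-0.009,-0.02,0.6],
    [0,0,0,0,0,-0.01,0.6],
    [0,0,0,0,0,0,0.6],
    [0,0,0,0,0,0,0.6]
  ]
}}

```text
t: 4.12
eef_pos: [0.5902, -0.2689, 0.0775]
ee_rot: [3.14, -0.003, -0.405]
force: [-1.0, -0.0, 0.5]
width: 0.0527
```

{"method": "play_rows", "body": {
  "targets": [
    [0,0.002,0,-0.001,0,-0.018,0.6],
    [0,0,0,0,0,-0.014,0.6],
    [0,0,0,0,0,-0.004,0.6],
    [0,0,0,0,0,0,0.6],
    [0,0,0,0,0,0,0.6]
  ]
}}

```text
t: 4.75
eef_pos: [0.5893, -0.269, 0.0394]
ee_rot: [3.139, -0.001, -0.405]
force: [0.7, 0.2, -0.0]
width: 0.0526
```

{"method": "play_rows", "body": {
  "targets": [
    [0,0,0,0,0,0,0.2],
    [0,0,0,0,0,0,0],
    [0,0,0,0,0,0,0],
    [0,0,0,0,0,0,0],
    [0,0,0,0,0,0,0],
    [0,0,0,0,0,0,0]
  ],
  "grip_force": 50
}}

```text
t: 5.5
eef_pos: [0.5898, -0.269, 0.0404]
ee_rot: [3.139, -0.002, -0.405]
force: [0.0, -0.1, -0.9]
width: 0.0249
```

{"method": "play_rows", "body": {
  "targets": [
    [0,0,0,0,0,0.02,0],
    [0,0,0,0,0,0.045,0],
    [0,0,0,0,0,0.05,0],
    [0,0,0,0,0,0.045,0],
    [0,0,0,0,0,0.02,0],
    [0,0,0,0,0,0,0]
  ]
}}

```text
t: 6.25
eef_pos: [0.5878, -0.2687, 0.2248]
ee_rot: [3.139, 0.0, -0.405]
force: [0.4, 0.4, -1.2]
width: 0.0246
```

Run:
```python
from h import *
s,p,d,W,M,c=wristshot('w3')
print(s['t'],s['eef_pos'],s['ee_rot'],s['width'],s['force'])
p,d=grab_frame('scene');save('s3',cv2.resize(p[100:300,120:420],None,fx=2.6,fy=2.6))
```

```text
6.25 [ 0.58776291 -0.26871095  0.22476239] [ 3.13854435e+00  2.28000736e-04 -4.05011890e-01] 0.02462972412011619 [ 0.43374289  0.40639079 -1.15115115]
```

View pics/s3.png

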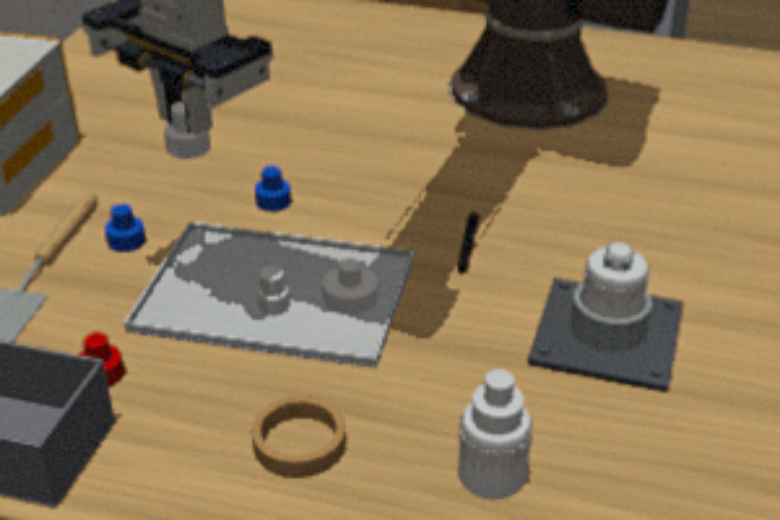

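The crop shows the cap upright in the gripper at (187,140). The small and large caps are still on the tray. Now to the jar.

{"method": "play_rows", "body": {
  "targets": [
    [0,0,0,-0.004,0.03,0,0],
    [0,0,0,-0.005,0.05,0,0],
    [0,0,0,-0.005,0.05,0,0],
    [0,0,0,-0.005,0.05,0,0],
    [0,0,0,-0.005,0.05,0,0],
    [0,0,0,-0.005,0.05,0,0],
    [0,0,0,-0.005,0.05,0,0],
    [0,0,0,-0.005,0.05,0,0],
    [0,0,0,-0.002,0.04,0,0],
    [0,0,0,0,0.02,0,0],
    [0,0,0,0,0,0,0],
    [0,0,0,0,0,0,0]
  ]
}}

```text
t: 7.85
eef_pos: [0.5339, 0.1819, 0.2011]
ee_rot: [3.119, 0.029, -0.409]
force: [-0.4, -0.2, -0.1]
width: 0.0252
```

```bash
cat >> h.py <<'E'
def corr(x=.5468,y=.1856,yaw=-.405):
    s=get_state();R=Ro.from_euler('xyz',s['ee_rot']);T=Ro.from_euler('xyz',[np.pi,0,yaw])
    print('t',s['t'],'pos',s['eef_pos'].round(4),'rv',(T*R.inv()).as_rotvec().round(4),'dxy',(np.array([x,y])-s['eef_pos'][:2]).round(4),'F',s['force'].round(1),'M',s['moment'].round(2),'w',round(s['width'],4))
E
python3 -c "
from h import *
corr()"
```

```text
t 7.85 pos [0.5339 0.1819 0.2011] rv [ 0.0098 -0.0354  0.004 ] dxy [0.0129 0.0037] F [-0.4 -0.2 -0.1] M [-0.04 -0.1  -0.04] w 0.0252
```

{"method": "play_rows", "body": {
  "targets": [
    [0.01,-0.035,0.004,0.013,0.004,0,0],
    [0,0,0,0,0,0,0],
    [0,0,0,0,0,0,0]
  ]
}}

```text
t: 8.22
eef_pos: [0.5467, 0.1825, 0.2004]
ee_rot: [3.14, 0.002, -0.409]
force: [0.4, -1.4, -0.4]
width: 0.0246
```

```bash
python3 -c "
from h import *
corr()"
```

```text
t 8.225 pos [0.5467 0.1825 0.2004] rv [ 0.0009 -0.0021  0.0037] dxy [0.0001 0.0031] F [ 0.4 -1.4 -0.4] M [ 0.   -0.    0.02] w 0.0246
```

{"method": "play_rows", "body": {
  "targets": [
    [0.001,-0.002,0,0,0.003,-0.012,0],
    [0,0,0,0,0,-0.018,0],
    [0,0,0,0,0,-0.005,0],
    [0,0,0,0,0,0,0],
    [0,0,0,0,0,0,0]
  ]
}}

```text
t: 8.85
eef_pos: [0.5462, 0.1848, 0.1634]
ee_rot: [3.141, 0.001, -0.41]
force: [0.1, 0.3, 0.1]
width: 0.0246
```

```bash
python3 -c "
from h import *
corr()
for n in ['top','scene']:
    p,d=grab_frame(n);q={'top':p[180:300,150:270],'scene':p[130:260,300:420]}[n];save(n+'4',cv2.resize(q,None,fx=4.5,fy=4.5,interpolation=cv2.INTER_CUBIC))
"
```

```text
t 8.85 pos [0.5462 0.1848 0.1634] rv [ 0.0001 -0.0013  0.0052] dxy [0.0006 0.0008] F [0.1 0.3 0.1] M [-0.02  0.02  0.04] w 0.0246
```

View pics/scene4.png

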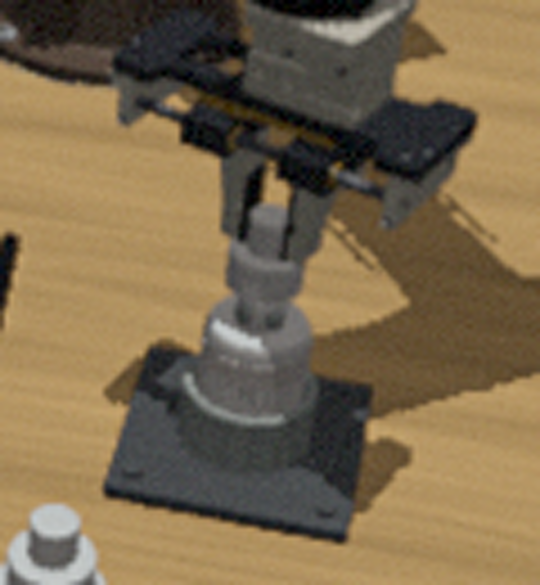

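The cap hangs coaxial just above the neck, at crop (267,270) over (262,318). Lowering.

{"method": "play_rows", "body": {
  "targets": [
    [0,0,0,0,0.001,-0.006,0],
    [0,0,0,0,0,-0.004,0],
    [0,0,0,0,0,-0.002,0],
    [0,0,0,0,0,0,0]
  ]
}}

```text
t: 9.45
eef_pos: [0.5465, 0.1862, 0.1512]
ee_rot: [-3.141, 0.0, -0.41]
force: [-0.0, -0.0, -0.1]
width: 0.025
```

```bash
python3 -c "
from h import *
corr()"
```

```text
t 9.45 pos [0.5465 0.1862 0.1512] rv [-0.0008 -0.0001  0.0051] dxy [ 0.0003 -0.0006] F [-0.  -0.  -0.1] M [-0.04 -0.02  0.05] w 0.025
```

{"method": "play_rows", "body": {
  "targets": [
    [0,0,0,0,0,-0.002,0],
    [0,0,0,0,0,-0.002,0],
    [0,0,0,0,0,0,0]
  ]
}}

```text
t: 9.82
eef_pos: [0.5474, 0.1861, 0.1484]
ee_rot: [-3.14, -0.002, -0.41]
force: [-1.1, -0.2, 5.6]
width: 0.0248
```

```bash
python3 -c "
from h import *
corr()"
```

```text
t 9.825 pos [0.5474 0.1861 0.1484] rv [-0.001   0.0021  0.0046] dxy [-0.0006 -0.0005] F [-1.1 -0.2  5.6] M [-0.41  0.35 -0.02] w 0.0248
```

{"method": "play_rows", "body": {
  "targets": [
    [0,0,0,0,0,-0.002,0],
    [0,0,0,0,0,-0.002,0],
    [0,0,0,0,0,-0.002,0]
  ]
}}

```text
t: 10.2
eef_pos: [0.5477, 0.186, 0.1435]
ee_rot: [-3.139, -0.003, -0.409]
force: [-2.0, -1.2, 7.4]
width: 0.0249
```

```bash
python3 -c "
from h import *
corr()"
```

```text
t 10.2 pos [0.5477 0.186  0.1435] rv [-0.0012  0.0033  0.0042] dxy [-0.0009 -0.0004] F [-2.  -1.2  7.4] M [-0.6   0.78 -0.03] w 0.0249
```

{"method": "play_rows", "body": {
  "targets": [
    [-0.001,0.003,0,-0.001,0,-0.002,0],
    [0,0,0,0,0,-0.002,0],
    [0,0,0,0,0,-0.002,0]
  ]
}}

```text
t: 10.58
eef_pos: [0.5485, 0.186, 0.1406]
ee_rot: [-3.139, -0.004, -0.408]
force: [-4.9, -2.9, 18.3]
width: 0.0252
```

```bash
python3 -c "
from h import *
corr()"
```

```text
t 10.575 pos [0.5485 0.186  0.1406] rv [-0.0004  0.0047  0.0026] dxy [-0.0017 -0.0004] F [-4.9 -2.9 18.3] M [-1.01  1.79  0.01] w 0.0252
```

{"method": "play_rows", "body": {
  "targets": [
    [0,0.004,0,-0.003,-0.001,-0.003,0],
    [0,0.002,0,-0.002,-0.001,-0.003,0]
  ]
}}

```text
t: 10.82
eef_pos: [0.5477, 0.1858, 0.1401]
ee_rot: [-3.134, -0.007, -0.405]
force: [-1.8, -1.1, 19.4]
width: 0.0251
```

```bash
python3 -c "
from h import *
corr()"
```

```text
t 10.825 pos [0.5477 0.1858 0.1401] rv [-0.0042  0.0089  0.0001] dxy [-0.0009 -0.0002] F [-1.8 -1.1 19.4] M [-0.34  0.77 -0.05] w 0.0251
```

{"method": "play_rows", "body": {
  "targets": [
    [-0.004,0.009,0,-0.001,0,-0.003,0],
    [0,0.003,0,-0.001,0,-0.004,0]
  ]
}}

```text
t: 11.08
eef_pos: [0.5483, 0.1861, 0.1385]
ee_rot: [-3.139, -0.003, -0.403]
force: [-4.0, -3.0, 17.9]
width: 0.025
```

```bash
python3 -c "
from h import *
corr()"
```

```text
t 11.075 pos [0.5483 0.1861 0.1385] rv [-0.0013  0.0038 -0.0022] dxy [-0.0015 -0.0005] F [-4.  -3.  17.9] M [-1.4   1.88  0.06] w 0.025
```

{"method": "play_rows", "body": {
  "targets": [
    [-0.001,0.004,0,-0.003,-0.001,-0.004,0],
    [0,0.003,0,-0.002,-0.001,-0.004,0]
  ],
  "grip_force": 60
}}

```text
t: 11.32
eef_pos: [0.546, 0.1861, 0.1326]
ee_rot: [-3.136, -0.001, -0.402]
force: [4.7, 0.8, 5.6]
width: 0.0249
```

```bash
python3 -c "
from h import *
corr()
p,d=grab_frame('scene');save('s5',cv2.resize(p[130:260,300:420],None,fx=4.5,fy=4.5,interpolation=cv2.INTER_CUBIC))"
```

```text
t 11.325 pos [0.546  0.1861 0.1326] rv [-0.0047  0.0035 -0.0031] dxy [ 0.0008 -0.0005] F [4.7 0.8 5.6] M [ 0.46 -2.06 -0.04] w 0.0249
```

View pics/s5.png

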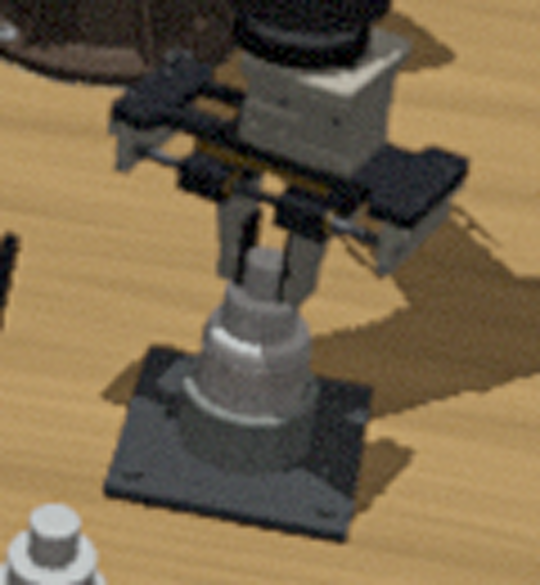

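The force dropped from about 18 N to 5.6 N, so it clicked. The picture shows the skirt (265,310) down over the neck. I'll keep pressing until it's home and at the stop.

{"method": "play_rows", "body": {
  "targets": [
    [-0.004,0.003,0,0.001,0,-0.003,0],
    [0,0.002,0,-0.001,0,-0.003,0],
    [0,0.002,0,-0.001,0,-0.003,0]
  ]
}}

```text
t: 11.75
eef_pos: [0.547, 0.1861, 0.1279]
ee_rot: [-3.141, -0.001, -0.4]
force: [-7.8, -4.1, 34.8]
width: 0.0251
```

```bash
python3 -c "
from h import *
corr()"
```

```text
t 11.75 pos [0.547  0.1861 0.1279] rv [-0.0004  0.001  -0.0055] dxy [-0.0002 -0.0005] F [-7.8 -4.1 34.8] M [-1.18  3.09 -0.  ] w 0.0251
```

```bash
python3 -c "
from h import *
p,d=grab_frame('scene');corr();save('s6',cv2.resize(p[130:260,300:420],None,fx=4.5,fy=4.5,interpolation=cv2.INTER_CUBIC))
for i in range(8): grab_frame('top')
corr()
c=camera_params('scene');p,d=grab_frame('scene');W=cloud(d,c,np.linalg.inv(c['extrinsics']))
np.save('s6_W.npy',W)
corr()"
```

```text
t 11.8 pos [0.5469 0.186  0.1279] rv [-0.0005  0.001  -0.0055] dxy [-0.0001 -0.0004] F [-6.4 -2.8 27.3] M [-0.82  2.27 -0.01] w 0.025
t 12.2 pos [0.5469 0.186  0.1279] rv [-0.0009  0.0012 -0.0052] dxy [-0.0001 -0.0004] F [-5.9 -3.7 26.6] M [-0.96  2.1   0.02] w 0.025
t 12.25 pos [0.5469 0.1861 0.1279] rv [-0.0009  0.0012 -0.0052] dxy [-0.0001 -0.0005] F [-5.7 -3.  26.5] M [-0.92  2.05 -0.01] w 0.0251
```

View pics/s6.png

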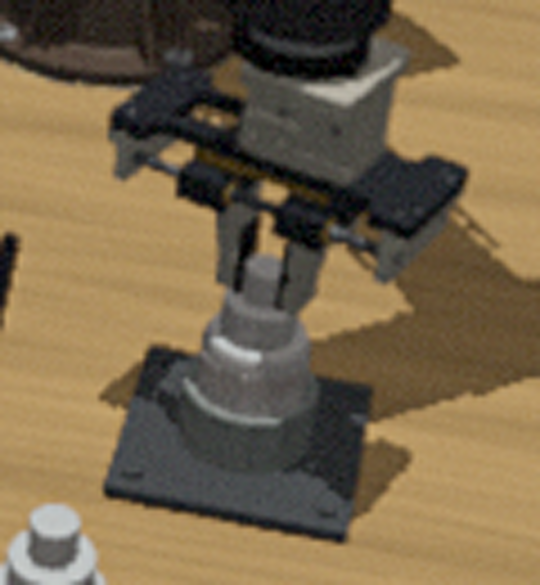

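```bash
python3 -c "
from h import *
W=np.load('s6_W.npy');W0=np.load('scene0_W.npy')
r=lambda W:np.hypot(W[...,0]-.5468,W[...,1]-.1856)
def prof(W,n):
    m=(r(W)<.036)&(W[...,2]>.07)&(W[...,2]<.2)&(W[...,0]>.548)
    for a,b in [(0,.010),(.0145,.0215),(.0255,.031)]:
        k=m&(r(W)>=a)&(r(W)<b);z=W[...,2][k];print(n,a,b,k.sum(),np.percentile(z,[10,50,90]).round(4) if k.sum() else '')
prof(W0,'before');prof(W,'now')
# shoulder outer edge drop
dz=np.abs(W-W0).max(-1);p,_=grab_frame('scene');a=cv2.imread('pics/scene0.png')
save('all7',p);df=cv2.absdiff(a,p).max(-1);save('diff7',df)
corr()"
```

```text
before 0 0.01 9 [0.1136 0.118  0.1187]
before 0.0145 0.0215 70 [0.0983 0.1026 0.1132]
before 0.0255 0.031 60 [0.0814 0.0979 0.1005]
now 0 0.01 18 [0.1139 0.1378 0.14  ]
now 0.0145 0.0215 133 [0.097  0.1216 0.1616]
now 0.0255 0.031 128 [0.0876 0.1237 0.179 ]
t 12.3 pos [0.5469 0.186  0.1279] rv [-0.0008  0.0012 -0.0052] dxy [-0.0001 -0.0004] F [-5.7 -4.  27.2] M [-0.9   2.09 -0.03] w 0.0245
```

View pics/all7.png

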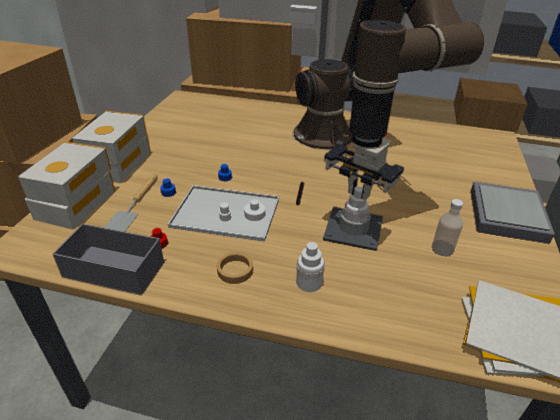

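The knob top reads 0.138–0.140 m, against 0.139 m expected when home and at the stop. The push holds at 27 N, and everything else stands where it was. Handing in.

```bash
python3 -c "
from h import *
print(job_done());corr()"
```

```text
the job is handed in; nothing more can be done
None
the job is handed in; nothing more can be done
```

The middle-sized white cap is on the open jar, clicked over the beads, and was still being held down when I handed in at 12.3 s of the 54 s allowed.

- **Pressing:** the jar sank to its stop. The force peaked at about 19 N in my readings and fell to 5.6 N at the click. I pressed on to a peak of 35 N, with the hold settling at about 27 N.
- **Last checks:** the tool stood at 0.1279 m, against 0.1284 m computed for the cap home with the jar at its stop. The scene camera put the knob top at about 0.138–0.140 m, against 0.139 m expected. That reading rests on only 18 depth points.
- **Everything else:** nothing else had visibly moved in the final scene picture; I judged this by eye.
- **Not confirmed:** depth readings of the skirt and shoulder were spoiled by the fingers, so seating rests on the knob top, tool height and force. A side force of about 7 N remained while holding. My attempt to read the state after handing in was refused, so the final second is unchecked.

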